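# Put the receipt printer back in service after a roll change

## Task

A fresh roll has just been dropped into the receipt printer on the checkout counter. Using only the fingertips to push and press, gripping nothing, push the printer's open lid down from its outer side until it is fully shut, then switch the printer on by pressing down the raised outer end of its power rocker, and then press the round feed button fully in and let it spring back. Keep the printer where it stands and leave the other things on the counter alone.

Things in the scene. Friction and masses are not known exactly. Their poses are not given: they have to be found in the camera images.
- receipt_printer: Light grey receipt printer, loose on rubber feet, about 1.8 kg, 200 mm deep (x) by 150 wide (y). Origin: centre of underside; x from front to rear, y to the left seen from the robot at yaw 0, z up. The front 66 mm of its top is a flat control deck 118 mm high, rocker left, feed button right; behind it the paper bay, walls 126 mm high, and the lid. Slides if pushed sideways with over 10 N.
- lid (a joint): Printer lid, hinged at the rear: 0 = shut (lid level), positive = open, rad; at the start about 0.6 to 1.2, free edge up. The hinge is stiff, the lid stays where it is left; at the free edge about 2 to 3 N shut it. It shuts against a hard stop at 0.
- lid_hinge (a point): Point on the lid's hinge line, in the middle of the width: 86 mm behind the printer's origin and 128 mm above its underside. Its axes turn with the lid: y along the hinge line, -x along the lid to its free edge, z out of the outer face.
- lid_edge (a point): Middle of the lid's free edge, on its outer face: 118 mm from the hinge line along the lid and 13 mm out from it. Lid 140 mm wide, about 12 mm thick, light grey and flat outside with a dark inset panel. The outer face faces up when shut, up and to the rear when open.
- lid_underside: Dark inner panel of the lid (104 by 120 by 4 mm) with the rubber paper roller, faces the paper bay. Not to be touched by the fingers. Origin on the hinge line.
- power_rocker (a joint): Power rocker on the left of the deck, black, 20 mm (printer x) by 32 mm (printer y), a shallow V turning about its middle at (-68, 45, 123) mm in the printer's frame. 0 = off, its outer end (towards the printer's left side) raised; 0.40 rad = on, that end fully down. Stays where it is left; 2 to 3 N on the outer end turn it.
- rocker_end (a point): Top of the rocker's outer end, moves with it: off, 15 mm outward from the middle and about 10 mm above the deck; on, it still stands about 4 mm above the deck. Press down here or up to 8 mm farther outward, not on the middle.
- feed_button (a joint): Feed button on the right of the deck, dark grey, round, 18 mm across, standing 7 mm above the deck: 0 = out, 0.004 m = fully in. Springs back; about 1.4 N to start, 4.2 N fully in.
- feed_top (a point): Centre of the top face of the feed button, at (-68, -45, 125) mm in the printer's frame when out.
- spare_roll: Bystander: white paper roll standing on end, 72 mm across, 80 mm tall, to the printer's right. Origin: centre of its underside.
- rubber_stamp: Bystander: black hand stamp standing upright, foot 36 mm across, 88 mm tall, to the printer's left. Origin: centre of its underside.
- scanner: Bystander: black hand scanner lying down, about 165 by 70 mm, 36 mm tall. Left or right of the printer. Origin: underside, near the middle of its length.
- card_terminal: Bystander: dark card terminal lying flat, 165 by 78 mm, 37 mm tall. Left or right of the printer. Origin: centre of its underside.
- sauce_bottle: Bystander: amber bottle with a cap, 56 mm across, 170 mm tall, at the right. Origin: centre of its underside.

How it is judged:
On the way, in this order (a step that is already met when the one before it is completed fails the run):
1. the lid is pushed fully shut (value of joint lid below 0.03 rad), for 0.1 s.
2. the power rocker is pressed over to on (value of joint power_rocker above 0.32 rad), for 0.1 s.
3. the feed button is pressed fully in (value of joint feed_button above 0.003 m), for 0.05 s.
At the end, for the whole second after the job is handed in: The lid is shut (within 0.03 rad), the power rocker is on (over 0.32 of 0.40 rad), the feed button has been pressed and is out again (within 1 mm), and the printer stands at rest within 25 mm of where it was (value of joint lid below 0.03 rad and value of joint power_rocker above 0.32 rad and value of joint feed_button below 0.001 m and distance of receipt_printer from where it was at the start of the episode below 0.025 m and linear speed of receipt_printer below 0.01 m/s); the robot touches nothing.
It fails at once if the rocker is switched on while the lid is still open (over 0.1 rad) (value of joint power_rocker above 0.25 rad and value of joint lid above 0.1 rad).
It fails at once if the feed button is pressed before the printer is on (value of joint feed_button above 0.002 m and value of joint power_rocker below 0.2 rad).
It fails at once if the fingers take the lid by its underside instead of pushing it from outside (contact force between the fingers and lid_underside above 2 N).
It fails at once if the printer is shoved, carried or lifted more than 30 mm (distance of receipt_printer from where it was at the start of the episode above 0.03 m).
It fails at once if a bystander is moved more than 30 mm (distance of any of spare_roll, rubber_stamp, scanner, card_terminal, sauce_bottle from where it was at the start of the episode above 0.03 m).
It also fails if it takes over 48 s, if anything falls off the work surface, if the arm or the gripper's body presses on something with over 40 N, if the wrist force passes 120 N, or if a joint passes its speed limit or range.

## Robot

A 6-joint arm with a two-finger parallel gripper is mounted at the origin on the work surface. World frame = base frame: x ahead of the robot, y to its left, z up, the work surface at z = 0. Lengths are in m, angles in rad, forces in N, time in s.
With the tool pointing down it reaches from about 0.275 to 0.725 m from the base axis. Payload 15.9 kg.
Tool frame: the origin (TCP) lies midway between the tips of the shut fingers; the grasp point (between the pads) lies manip.grip_depth behind it (manip.grip_depth is the distance from the TCP to the grasp point, in m); z points along the fingers, y is the line along which they close (so a half turn about z gives the same grasp; the last joint's range is limited). The gripper opens to 85 mm and grips with 20 to 120 N. Pads are 22 mm wide; open, the fingers measure 114 mm over their backs; the gripper's body (76 mm by 85 mm) begins 54 mm behind the grasp point. The pads swing forward as they close: fully open they stand 13 mm farther back than shut.
Start: joints at [-1.263, 0.213, -0.034, 1.323, 0, 1.571], TCP at [0.151, -0.476, 0.231] pointing down, gripper open.
Joint ranges: [-2.98, 2.98], [-0.74, 1.72], [-1.14, 1.35], [-2.1, 2.04], [-1.57, 1.44], [-3.14, 3.14]. Speed limits (rad/s): [1.89, 1.89, 2.39, 2.57, 3.14, 3.14].

## Interface

Orientations are given as a rotation vector (axis times angle).
In Python, from workcell import manip, camera, workorder gives the robot as it stands.
- The arm moves only by the tool servo_tool, never from a script. Its argument "rows" is a list of rows, each a list of 7 numbers: the turn, a rotation vector about the tool's x, y, z in degrees, then the shift along the tool's x, y, z in mm, then the finger opening in mm, from 0 to 85.4. A call has 1 to 8 rows; each row is the pose to reach, as a shift and turn from the pose commanded when the call began, along the tool's axes at that moment; what a row does not reach only later rows make up. A row lasts 1/12 s, in which the tool goes at most 41.7 mm and 7.16 degrees, less where a joint would pass 70% of its speed; a pose out of reach is approached as far as the arm can. A call with a gripper value outside its range is refused whole. The fingers move at their own pace and stop on an object; "newtons" is the grip in N (left out, the last holds). Time passes only in rows, so rows that repeat a pose let the fingers close. It gives the time, the measured TCP pose, the force, the opening and the grip force at its end, in the units of the state.
- manip.read_state(): the state, without advancing time (a new reading comes with each control period).
- camera(name): name is "scene" or "top" or "wrist"; returns a dict with "img" (480x640x3 uint8, blue, green, red), "intrinsics" (3x3 intrinsics, pixels), "cam_to_world" (4x4, takes a point from camera to world coordinates). Camera axes: x right, y down, z forward; pixel columns grow to the right and rows downward; lengths in m; the calibration is good to about 2 mm. A picture is of the moment at which its call begins. There is no depth.
- workorder.job_done(): hands the job in; it is judged then, once.
The state is a dict: "t": time; "joint_positions": joint angles; "joint_vel": joint speeds; "joint_efforts": joint torques, N m; "tool_pos": TCP position; "tcp_rot": TCP orientation; "contact_force": force on the tool from outside, world axes, zero at the start; "moment": the same for the moment, N m; "width": finger opening in m; "grip_force": force on a finger pad.
Only numpy, scipy, OpenCV 4.12 (cv2) and the standard library are available. Lean on these libraries where they do the work, as an engineer would, in place of code of your own. Each camera call takes 0.05 s, during which the arm holds its last target. There are 200 camera calls.

## Working session

There is one attempt and no reset: what is moved stays moved. The work goes in short steps, Python scripts to look and compute and a tool call to move; the robot and the scene stay as the last step left them, time stands still between calls to the robot, and variables do not carry over. Pictures are saved under pics/ and viewed, at most 10 in all, crops included, and the job is handed in when it is done.

Besides the shell and the picture viewer there is one more tool, called by a JSON object that holds its "fn" and its "kwargs", one argument or row to a line. servo_tool: Moves the arm, as the interface text tells. Its arguments: {"type":"object","properties":{"rows":{"type":"array","items":{"type":"array","items":{"type":"number"}}},"newtons":{"type":"number"}},"required":["rows"]}

```bash
mkdir -p pics; ls
python3 - <<'E'
from workcell import manip, camera, workorder
import cv2, numpy as np
np.set_printoptions(precision=4,suppress=True)
print(manip.read_state(), manip.grip_depth)
for n in ("scene","top"):
    c=camera(n); cv2.imwrite(f"pics/{n}0.png",c["img"]); np.savez(f"{n}0.npz",**c)
    print(n,c["intrinsics"],c["cam_to_world"])
E
```

```text
pics
{'t': 0.0, 'joint_positions': array([-1.263 ,  0.2134, -0.0351,  1.3235, -0.    ,  1.5708]), 'joint_vel': array([ 0.0007,  0.0012,  0.0003, -0.0004, -0.0003,  0.0002]), 'joint_efforts': array([ -0.0024, -68.616 ,  48.7125,   0.0169,  -0.0002,  -0.    ]), 'tool_pos': array([ 0.1514, -0.4762,  0.2308]), 'tcp_rot': array([-3.1033, -0.4814,  0.0003]), 'contact_force': array([ 1.4263, -0.2608,  0.62  ]), 'moment': array([-0.0244,  0.0177, -0.02  ]), 'grip_force': 0.0, 'width': 0.08555631299538592} 0.0187
scene [[600.3511   0.     311.5085]
 [  0.     600.3511 241.7094]
 [  0.       0.       1.    ]] [[-0.6373  0.5045 -0.5825  1.2132]
 [ 0.7705  0.4321 -0.4687  0.565 ]
 [ 0.0152 -0.7475 -0.6641  0.8974]
 [ 0.      0.      0.      1.    ]]
top [[526.5189   0.     325.7979]
 [  0.     526.5189 238.3716]
 [  0.       0.       1.    ]] [[-0.0009 -0.9832  0.1827  0.321 ]
 [-1.      0.0004 -0.0026  0.0048]
 [ 0.0025 -0.1827 -0.9832  1.3105]
 [ 0.      0.      0.      1.    ]]
```

View pics/scene0.png

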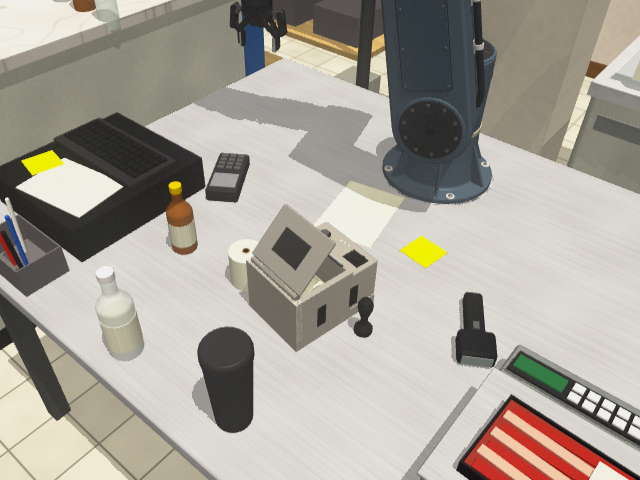

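View pics/top0.png

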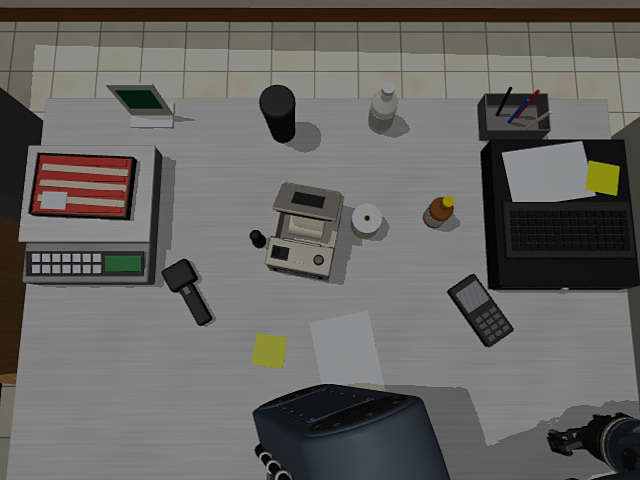

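The scene view shows the printer with its lid open at around (310,270). The top view shows it at (303,235), with the deck front near (298,268), the stamp at (257,239) and the roll at (367,220). I'll enlarge both to read corners.

Run:
```python
import cv2
a=cv2.imread("pics/top0.png")[170:290,240:400]; cv2.imwrite("pics/topc.png",cv2.resize(a,None,fx=5,fy=5,interpolation=cv2.INTER_CUBIC))
a=cv2.imread("pics/scene0.png")[195:355,220:400]; cv2.imwrite("pics/scenec.png",cv2.resize(a,None,fx=3.75,fy=3.75,interpolation=cv2.INTER_CUBIC))
```

```text
(no output)
```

View pics/topc.png

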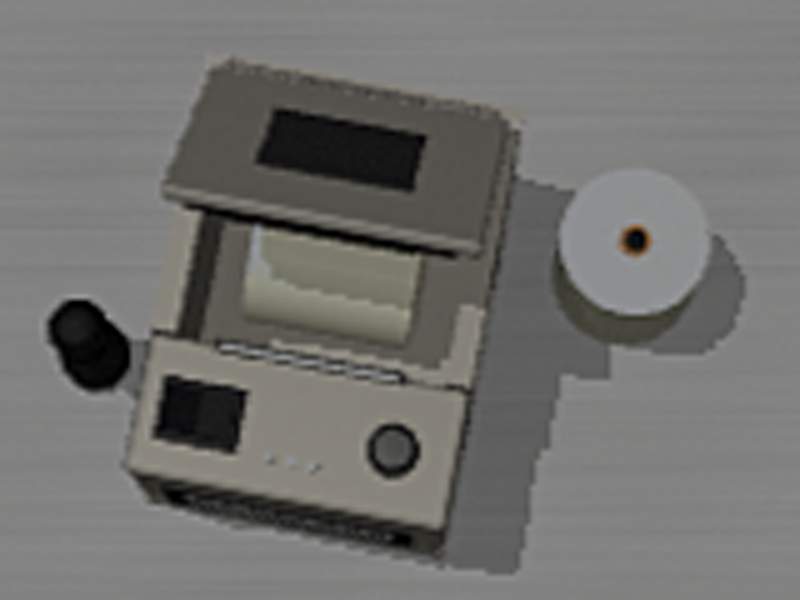

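View pics/scenec.png

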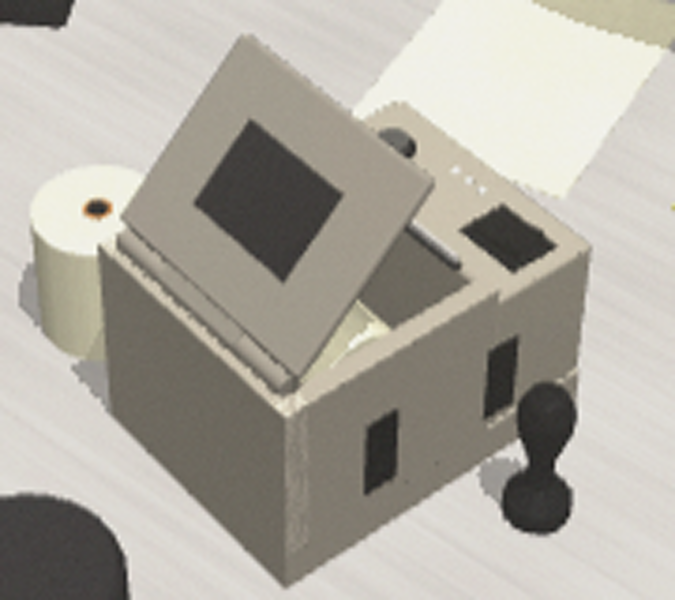

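Corners read off, top crop: deck front (130,465) and (445,528), feed button (393,449), rocker (201,413), lid free edge (165,188) and (482,243). In the scene crop: rear-left (285,415) and (285,587), rear-right (100,243), front-left (590,250), lid free edge (435,183) and (247,35). Next I fit the pose.

```bash
cat > h.py <<'E'
import numpy as np, json
from scipy.spatial.transform import Rotation as R
def proj(c,P):
    T=np.linalg.inv(c["cam_to_world"]); q=(T[:3,:3]@np.asarray(P).T).T+T[:3,3]
    u=q@c["intrinsics"].T; return u[:,:2]/u[:,2:]
def lid(a,r,y,h): return [86-r*np.cos(a)+h*np.sin(a), y, 128+r*np.sin(a)+h*np.cos(a)]
def world(p,P):  # p=(x,y,yaw) m; P mm printer frame
    return R.from_euler('z',p[2]).apply(np.asarray(P)/1000.)+[p[0],p[1],0]
E
python3 - <<'E'
from h import *
from scipy.optimize import least_squares
T,S=np.load("top0.npz"),np.load("scene0.npz")
tp=[(130,465),(445,528),(393,449),(201,413),(165,188),(482,243)]
sp=[(285,415),(285,587),(100,243),(590,250),(435,183),(247,35)]
to=(np.array(tp)+.5)/5-.5+[240,170]; so=(np.array(sp)+.5)/3.75-.5+[220,195]
def res(p):
    a=p[3]
    tP=[(-100,75,118),(-100,-75,118),(-68,-45,125),(-68,45,123),lid(a,118,70,13),lid(a,118,-70,13)]
    sP=[(100,75,126),(100,75,0),(100,-75,126),(-100,75,118),lid(a,118,70,13),lid(a,118,-70,13)]
    return np.r_[(proj(T,world(p,tP))-to).ravel(),(proj(S,world(p,sP))-so).ravel()]
r=least_squares(res,[.4,.05,-.2,.8],loss='soft_l1'); p=r.x
np.set_printoptions(precision=4,suppress=True)
print(p,np.degrees(p[2:])); print(res(p).reshape(-1,2))
np.save("p.npy",p)
a=p[3]
for n,P in dict(edge=lid(a,118,0,13),rock=(-68,60,128),feed=(-68,-45,125),hinge=(86,0,128),edge_shut=lid(0,118,0,13)).items(): print(n,world(p,[P])[0])
E
```

```text
[ 0.5704  0.0503 -0.186   0.7488] [-10.6594  42.9019]
[[-1.4993  0.1504]
 [ 0.0798 -0.3889]
 [ 0.1121 -1.1356]
 [-0.204  -1.0064]
 [-1.055   0.041 ]
 [ 0.0758  0.8703]
 [-0.1086  0.2974]
 [ 0.0561  0.1248]
 [-0.8737 -0.2632]
 [ 0.9608 -2.1346]
 [-0.0578 -1.144 ]
 [-0.3935 -1.2017]]
edge [0.5787 0.0488 0.2179]
rock [0.5147 0.1219 0.128 ]
feed [0.4953 0.0187 0.125 ]
hinge [0.6549 0.0344 0.128 ]
edge_shut [0.539  0.0563 0.141 ]
```

```bash
cat >> h.py <<'E'
def rel(P,yawdeg=79.3,rot=None,pos=None):
    from workcell import manip
    s=manip.read_state(); R0=R.from_rotvec(s["tcp_rot"] if rot is None else rot); p0=s["tool_pos"] if pos is None else pos
    Rt=R.from_euler('z',yawdeg,degrees=True)*R.from_euler('x',180,degrees=True)
    return (R0.inv()*Rt).as_rotvec(degrees=True).round(2), (R0.inv().apply(np.asarray(P)-p0)*1000).round(1)
E
python3 - <<'E'
from h import *
p=np.load("p.npy"); a=p[3]
np.set_printoptions(precision=4,suppress=True)
print(rel([.1514,-.4762,.33]))
# contact path: TCP in printer frame = face point r=92 lifted
for aa in (a,a):
    P=lid(aa,95,0,13); W=world(p,[P])[0]; print(W); W[2]=.29; print(rel(W))
E
```

```text
(array([ -0.05,  -0.03, -61.67]), array([  0. ,  -0.1, -99.1]))
[0.5952 0.0457 0.2022]
(array([ -0.05,  -0.03, -61.67]), array([ 581.1, -363. ,  -58.8]))
[0.5952 0.0457 0.2022]
(array([ -0.05,  -0.03, -61.67]), array([ 581.1, -363. ,  -58.8]))
```

{"fn": "servo_tool", "kwargs": {
  "rows": [
    [0,0,0,0,0,-40,0],
    [0,0,0,0,0,-80,0],
    [0,0,-62,581,-363,-90,0],
    [0,0,-62,581,-363,-90,0],
    [0,0,-62,581,-363,-90,0],
    [0,0,-62,581,-363,-90,0],
    [0,0,-62,581,-363,-90,0],
    [0,0,-62,581,-363,-90,0]
  ]
}}

```text
t: 0.77
tool_pos: [0.314, -0.2842, 0.3149]
tcp_rot: [-2.708, -1.593, 0.0]
contact_force: [0.3, -1.3, 0.0]
width: 0.0
grip_force: 0.0
```

Run:
```python
from h import *
p=np.load("p.npy"); a=p[3]
W=world(p,[lid(a,95,0,13)])[0]; W[2]=.29
print(rel(W)); from workcell import manip; print(manip.read_state())
```

```text
(array([-1.000e-02, -0.000e+00, -1.836e+01]), array([424.9,  85.6,  24.9]))
{'t': 0.7667, 'joint_positions': array([-7.35606037e-01,  5.60091470e-02, -6.89560241e-03,  1.50803098e+00,
        1.37815256e-05,  1.34242935e+00]), 'joint_vel': array([ 1.17656166, -0.06982088, -0.05788351,  0.0091953 ,  0.00470342,
       -0.32364254]), 'joint_efforts': array([-1.63283926e+01, -5.71861696e+01,  4.77572536e+01,  9.14751850e-01,
       -5.66653640e-02,  7.76430331e-01]), 'tool_pos': array([ 0.3140254 , -0.28420732,  0.31490131]), 'tcp_rot': array([-2.70764107e+00, -1.59292891e+00,  4.47630529e-05]), 'contact_force': array([ 0.25558798, -1.28597282,  0.03794598]), 'moment': array([-0.04165341,  0.00729218, -0.03196616]), 'grip_force': 0.0, 'width': 1.0361876787739353e-05}
```

{"fn": "servo_tool", "kwargs": {
  "rows": [
    [0,0,-15,400,82,0,0],
    [0,0,-15,400,82,0,0],
    [0,0,-15,400,82,0,0],
    [0,0,-15,400,82,0,0],
    [0,0,-15,400,82,0,0],
    [0,0,-15,400,82,0,0],
    [0,0,-15,400,82,0,0],
    [0,0,-15,400,82,0,0]
  ]
}}

```text
t: 1.43
tool_pos: [0.5328, -0.0323, 0.3148]
tcp_rot: [-2.482, -1.926, 0.0]
contact_force: [-0.0, -1.1, 0.1]
width: 0.0001
grip_force: 0.0
```

{"fn": "servo_tool", "kwargs": {
  "rows": [
    [0,0,0,10,0,0,0],
    [0,0,0,20,0,0,0],
    [0,0,0,20,0,0,0],
    [0,0,0,20,0,0,0],
    [0,0,0,20,0,0,0]
  ]
}}

```text
t: 1.85
tool_pos: [0.5364, -0.0161, 0.3153]
tcp_rot: [2.483, 1.924, 0.0]
contact_force: [-0.3, -1.0, 0.5]
width: -0.0001
grip_force: 0.0
```

Run:
```python
from h import *
p=np.load("p.npy"); a=p[3]
for aa,g in ((a,30),(a,0),(.5,0),(.25,0),(.1,0),(0,0)):
    print(aa,rel(world(p,[np.add(lid(aa,95,0,13),[0,0,g])])[0]))
from workcell import manip; s=manip.read_state(); print(s['tool_pos'],s['contact_force'],s['joint_positions'])
```

```text
0.748779074143657 (array([ 0.02,  0.01, -3.75]), array([74.5, 41.5, 83.1]))
0.748779074143657 (array([ 0.02,  0.01, -3.75]), array([ 74.5,  41.5, 113.1]))
0.5 (array([ 0.02,  0.01, -3.75]), array([ 73.4,  25.2, 130.4]))
0.25 (array([ 0.02,  0.01, -3.75]), array([ 72.6,  13.5, 151.2]))
0.1 (array([ 0.02,  0.01, -3.75]), array([ 72.3,   9.1, 164.9]))
0 (array([ 0.02,  0.01, -3.75]), array([ 72.2,   7.3, 174.3]))
[ 0.53639125 -0.0160568   0.31532007] [-0.30856283 -1.01145707  0.45231629] [-2.97827642e-02  2.98330465e-01  2.88890926e-01  1.56097297e+00
 -2.43414567e-04  1.79327931e+00]
```

{"fn": "servo_tool", "kwargs": {
  "rows": [
    [0,0,-3.75,40,22,0,0],
    [0,0,-3.75,74,41,30,0],
    [0,0,-3.75,74,41,60,0],
    [0,0,-3.75,74,41,80,0],
    [0,0,-3.75,74,41,80,0],
    [0,0,-3.75,74,41,80,0]
  ]
}}

```text
t: 2.35
tool_pos: [0.5942, 0.0453, 0.2353]
tcp_rot: [-2.419, -2.004, 0.002]
contact_force: [0.3, -1.0, 0.1]
width: 0.0
grip_force: 0.0
```

Run:
```python
from h import *
p=np.load("p.npy"); a=p[3]
for aa in (a,.6,.5,.4,.3,.2,.1,0):
    print(round(aa,2),rel(world(p,[np.add(lid(aa,95,0,13),[0,0,0])])[0]))
from workcell import manip,camera; import cv2; s=manip.read_state(); print(s['tool_pos'],s['contact_force'])
cv2.imwrite("pics/s1.png",cv2.resize(camera("scene")["img"][150:350,200:400],None,fx=3,fy=3))
```

```text
0.75 (array([-0.07,  0.03, -0.02]), array([ 0.6,  1. , 33.1]))
0.6 (array([-0.07,  0.03, -0.02]), array([ 0.6, -9.3, 42.9]))
0.5 (array([-0.07,  0.03, -0.02]), array([  0.6, -15.4,  50.4]))
0.4 (array([-0.07,  0.03, -0.02]), array([  0.6, -20.7,  58.4]))
0.3 (array([-0.07,  0.03, -0.02]), array([  0.6, -25.2,  66.8]))
0.2 (array([-0.07,  0.03, -0.02]), array([  0.6, -28.8,  75.7]))
0.1 (array([-0.07,  0.03, -0.02]), array([  0.6, -31.5,  84.9]))
0 (array([-0.07,  0.03, -0.02]), array([  0.6, -33.2,  94.3]))
[0.59422177 0.04530214 0.23530915] [ 0.29411297 -1.02987546  0.11421113]
```

View pics/s1.png

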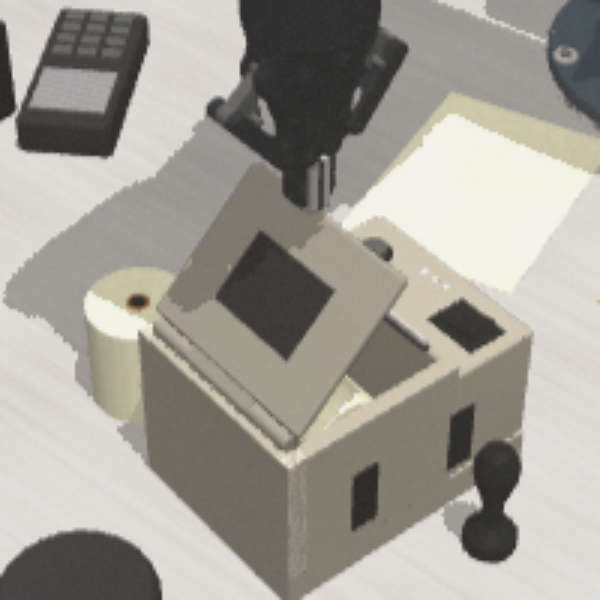

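The shut fingertips hang above the lid's outer face, with the tip at (315,205) in the crop, close to the free edge. I'll start a bit further to the rear and descend.

{"fn": "servo_tool", "kwargs": {
  "rows": [
    [0,0,0,0,10,5,0],
    [0,0,0,0,10,12,0],
    [0,0,0,0,10,18,0],
    [0,0,0,0,10,24,0],
    [0,0,0,0,7,28,0],
    [0,0,0,0,4,32,0],
    [0,0,0,0,0,36,0],
    [0,0,0,0,0,36,0]
  ]
}}

```text
t: 3.07
tool_pos: [0.5941, 0.0466, 0.1986]
tcp_rot: [-2.417, -2.006, 0.001]
contact_force: [0.0, -0.5, 0.6]
width: 0.0001
grip_force: 0.0
```

{"fn": "servo_tool", "kwargs": {
  "rows": [
    [0,0,0,0,-5,5,0],
    [0,0,0,0,-9,10,0],
    [0,0,0,0,-13,15,0],
    [0,0,0,0,-16,20,0],
    [0,0,0,0,-19,25,0],
    [0,0,0,0,-21,30,0]
  ]
}}

```text
t: 3.57
tool_pos: [0.5739, 0.0505, 0.1685]
tcp_rot: [-2.418, -2.006, 0.0]
contact_force: [-1.5, 0.2, 3.7]
width: -0.0002
grip_force: 1.6
```

Run:
```python
from h import *
from workcell import manip,camera; import cv2; s=manip.read_state(); print(s['tool_pos'],s['contact_force'])
cv2.imwrite("pics/s2.png",cv2.resize(camera("scene")["img"][150:350,200:400],None,fx=3,fy=3))
```

```text
[0.57393857 0.05050142 0.16847472] [-1.45404908  0.18802795  3.68491804]
```

View pics/s2.png

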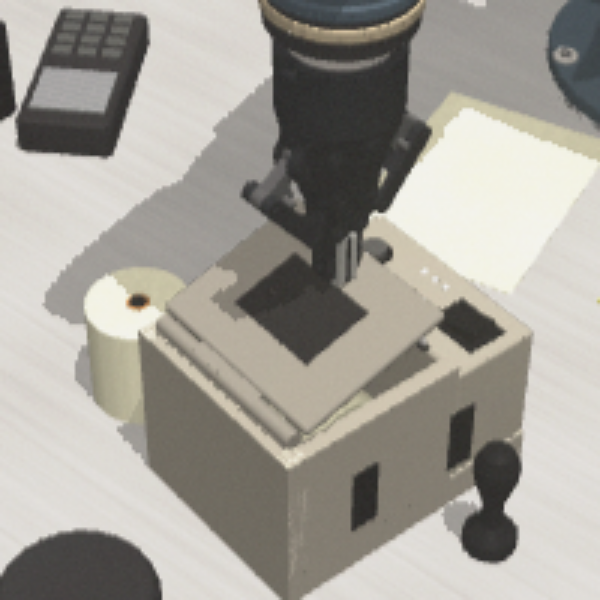

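The lid is about half shut, with the tip at (345,283) resting on its outer face. I continue the arc.

{"fn": "servo_tool", "kwargs": {
  "rows": [
    [0,0,0,0,-3,5,0],
    [0,0,0,0,-5,10,0],
    [0,0,0,0,-7,15,0],
    [0,0,0,0,-8,19,0],
    [0,0,0,0,-9,23,0],
    [0,0,0,0,-10,26,0],
    [0,0,0,0,-10,26,0]
  ]
}}

```text
t: 4.2
tool_pos: [0.564, 0.0522, 0.1422]
tcp_rot: [-2.417, -2.005, 0.002]
contact_force: [0.1, 0.1, 0.3]
width: -0.0001
grip_force: 0.0
```

{"fn": "servo_tool", "kwargs": {
  "rows": [
    [0,0,0,0,0,1,0],
    [0,0,0,0,0,2,0],
    [0,0,0,0,0,2,0]
  ]
}}

```text
t: 4.45
tool_pos: [0.5642, 0.0522, 0.141]
tcp_rot: [-2.417, -2.006, 0.001]
contact_force: [-2.3, 0.2, 2.5]
width: -0.0
grip_force: 1.2
```

{"fn": "servo_tool", "kwargs": {
  "rows": [
    [0,0,0,0,0,1,0],
    [0,0,0,0,0,2,0],
    [0,0,0,0,0,2,0]
  ]
}}

```text
t: 4.7
tool_pos: [0.5644, 0.0522, 0.1406]
tcp_rot: [2.418, 2.006, 0.001]
contact_force: [-11.9, -1.0, 26.2]
width: -0.0
grip_force: 13.3
```

Hard stop felt (26 N): the lid is shut. I lift off and check.

{"fn": "servo_tool", "kwargs": {
  "rows": [
    [0,0,0,0,0,-1,0],
    [0,0,0,0,0,-3,0],
    [0,0,0,0,0,-25,0],
    [0,0,0,0,0,-50,0],
    [0,0,0,0,-90,-60,0],
    [0,0,0,0,-120,-60,0],
    [0,0,0,0,-120,-60,0],
    [0,0,0,0,-120,-60,0]
  ]
}}

```text
t: 5.37
tool_pos: [0.4413, 0.0749, 0.1993]
tcp_rot: [-2.416, -2.006, 0.002]
contact_force: [1.1, 0.7, 1.3]
width: -0.0004
grip_force: 0.0
```

Run:
```python
from h import *
from workcell import manip,camera; import cv2; s=manip.read_state(); print(s['tool_pos'],s['contact_force'])
c=camera("scene"); cv2.imwrite("pics/s3.png",cv2.resize(c["img"][195:355,220:400],None,fx=3.75,fy=3.75,interpolation=cv2.INTER_CUBIC))
p=np.load("p.npy")
for n,P in dict(rearL=(100,75,126),rearR=(100,-75,126),botL=(100,75,0),frontL=(-100,75,118),lidL=lid(0,118,70,13),rock=(-68,45,123)).items():
    print(n,((proj(c,world(p,[P]))[0]-[220,195]+.5)*3.75-.5).round())
for P in ((-68,65,160),(-68,-45,160)): print(world(p,[P])[0],rel(world(p,[P])[0]))
```

```text
[0.44131056 0.07488246 0.19934859] [1.0509759  0.68625931 1.34661033]
rearL [285. 416.]
rearR [ 97. 242.]
botL [285. 587.]
frontL [594. 242.]
lidL [490. 262.]
rock [507. 230.]
[0.51560802 0.12679175 0.16      ] (array([ 0.01, -0.01,  0.13]), array([64.3, 60.6, 39.5]))
[0.49526122 0.01868991 0.16      ] (array([ 0.01, -0.01,  0.13]), array([-45.7,  60.4,  39.5]))
```

View pics/s3.png

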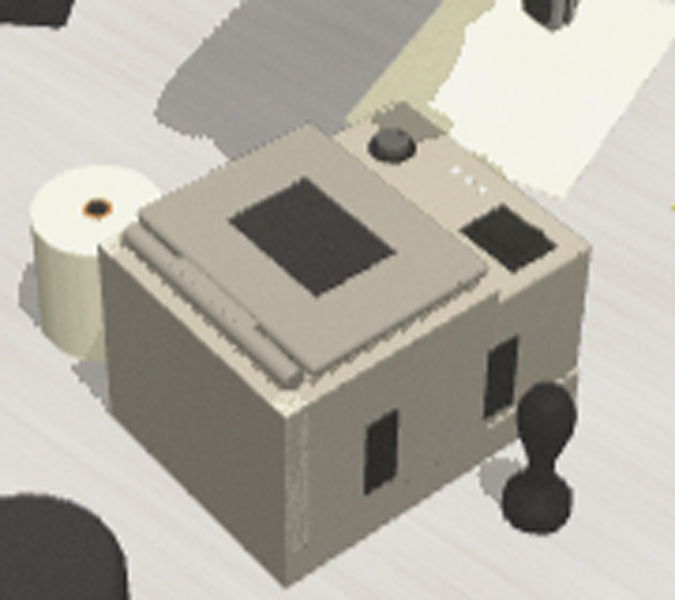

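The lid lies flat and the printer hasn't moved: rear-left corner at (285,415), as before. The rocker is at (508,238) and the button at (392,145). Next is the rocker.

{"fn": "servo_tool", "kwargs": {
  "rows": [
    [0,0,0,30,30,0,0],
    [0,0,0,64,60,0,0],
    [0,0,0,64,60,25,0],
    [0,0,0,64,60,50,0],
    [0,0,0,64,60,63,0],
    [0,0,0,64,60,63,0],
    [0,0,0,64,60,63,0]
  ]
}}

```text
t: 6.0
tool_pos: [0.5176, 0.126, 0.1356]
tcp_rot: [-2.418, -2.005, 0.002]
contact_force: [-0.6, -0.6, 0.7]
width: -0.0001
grip_force: 0.0
```

{"fn": "servo_tool", "kwargs": {
  "rows": [
    [0,0,0,0,0,2,0],
    [0,0,0,0,0,4,0],
    [0,0,0,0,0,6,0],
    [0,0,0,0,0,8,0],
    [0,0,0,0,0,10,0],
    [0,0,0,0,0,10,0]
  ]
}}

```text
t: 6.5
tool_pos: [0.5177, 0.1263, 0.126]
tcp_rot: [2.418, 2.006, 0.001]
contact_force: [0.5, 0.5, 1.5]
width: -0.0001
grip_force: 0.6
```

{"fn": "servo_tool", "kwargs": {
  "rows": [
    [0,0,0,0,0,1,0],
    [0,0,0,0,0,2,0],
    [0,0,0,0,0,2,0]
  ]
}}

```text
t: 6.75
tool_pos: [0.5175, 0.1262, 0.1239]
tcp_rot: [2.418, 2.006, 0.0]
contact_force: [1.8, 1.0, 1.7]
width: 0.0002
grip_force: 0.9
```

{"fn": "servo_tool", "kwargs": {
  "rows": [
    [0,0,0,0,0,1,0],
    [0,0,0,0,0,2,0],
    [0,0,0,0,0,2,0]
  ]
}}

```text
t: 7.0
tool_pos: [0.5176, 0.1262, 0.1223]
tcp_rot: [2.418, 2.006, 0.001]
contact_force: [-2.3, 1.1, 9.3]
width: -0.0001
grip_force: 4.6
```

{"fn": "servo_tool", "kwargs": {
  "rows": [
    [0,0,0,0,0,0.5,0],
    [0,0,0,0,0,1,0],
    [0,0,0,0,0,1,0]
  ]
}}

```text
t: 7.25
tool_pos: [0.5177, 0.1262, 0.1221]
tcp_rot: [2.417, 2.005, 0.002]
contact_force: [-4.9, -0.2, 20.1]
width: -0.0001
grip_force: 10.2
```

The rocker hits its hard stop at z = 122 mm, the expected on height. I lift off, back away and check before the button.

{"fn": "servo_tool", "kwargs": {
  "rows": [
    [0,0,0,0,0,-2,0],
    [0,0,0,0,0,-20,0],
    [0,0,0,0,0,-45,0],
    [0,0,0,-50,-30,-50,0],
    [0,0,0,-90,-55,-50,0],
    [0,0,0,-110,-60,-50,0],
    [0,0,0,-110,-60,-50,0]
  ]
}}

```text
t: 7.83
tool_pos: [0.4342, 0.0253, 0.1709]
tcp_rot: [2.42, 2.003, -0.004]
contact_force: [1.0, 2.0, 0.3]
width: -0.0002
grip_force: 0.0
```

Run:
```python
from h import *
from workcell import manip,camera; import cv2; s=manip.read_state(); print(s['tool_pos'],s['contact_force'])
c=camera("scene"); a=cv2.resize(c["img"][205:305,290:390],None,fx=4,fy=4,interpolation=cv2.INTER_CUBIC)
b=cv2.resize(np.load("scene0.npz")["img"][205:305,290:390],None,fx=4,fy=4,interpolation=cv2.INTER_CUBIC)
cv2.imwrite("pics/s4.png",cv2.convertScaleAbs(np.hstack([b,a]),alpha=1.5))
p=np.load("p.npy")
print(rel(world(p,[(-68,-45,135)])[0]))
```

```text
[0.43418332 0.02531208 0.17087941] [1.03528862 1.9641073  0.32373698]
(array([-0.02,  0.04, -0.12]), array([ 3. , 59.6, 36.1]))
```

View pics/s4.png

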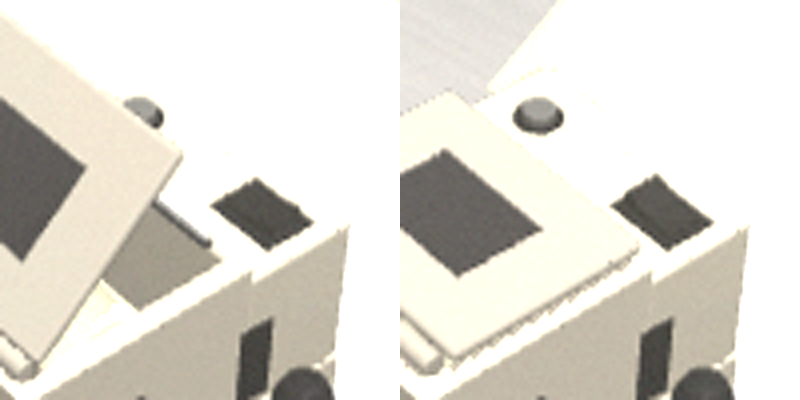

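In this before/after pair, the rocker at (260,215) and (660,212) has tipped, with its inner end now raised, and the lid is shut. Now the feed button.

{"fn": "servo_tool", "kwargs": {
  "rows": [
    [0,0,0,3,30,0,0],
    [0,0,0,3,60,0,0],
    [0,0,0,3,60,20,0],
    [0,0,0,3,60,36,0],
    [0,0,0,3,60,40,0],
    [0,0,0,3,60,44,0],
    [0,0,0,3,60,44,0]
  ]
}}

```text
t: 8.47
tool_pos: [0.4974, 0.0213, 0.1266]
tcp_rot: [-2.417, -2.006, 0.001]
contact_force: [-0.1, -0.0, 0.1]
width: -0.0003
grip_force: 0.0
```

{"fn": "servo_tool", "kwargs": {
  "rows": [
    [0,0,0,0,0,1,0],
    [0,0,0,0,0,2,0],
    [0,0,0,0,0,3,0],
    [0,0,0,0,0,4,0],
    [0,0,0,0,0,4,0],
    [0,0,0,0,0,4,0]
  ]
}}

```text
t: 8.97
tool_pos: [0.4981, 0.0211, 0.1233]
tcp_rot: [2.417, 2.006, 0.001]
contact_force: [2.0, 1.2, 2.6]
width: -0.0001
grip_force: 1.3
```

{"fn": "servo_tool", "kwargs": {
  "rows": [
    [0,0,0,0,0,1,0],
    [0,0,0,0,0,2,0],
    [0,0,0,0,0,2,0]
  ]
}}

```text
t: 9.22
tool_pos: [0.498, 0.0211, 0.121]
tcp_rot: [2.418, 2.006, 0.001]
contact_force: [3.0, 2.0, 4.0]
width: -0.0003
grip_force: 2.0
```

{"fn": "servo_tool", "kwargs": {
  "rows": [
    [0,0,0,0,0,0.5,0],
    [0,0,0,0,0,1,0],
    [0,0,0,0,0,1.5,0],
    [0,0,0,0,0,1.5,0]
  ]
}}

```text
t: 9.55
tool_pos: [0.4982, 0.0211, 0.1207]
tcp_rot: [2.417, 2.005, 0.002]
contact_force: [-4.5, 1.6, 22.9]
width: 0.0003
grip_force: 11.5
```

Hard stop felt at 121 mm, so the button is fully in. I release it, retreat and verify.

{"fn": "servo_tool", "kwargs": {
  "rows": [
    [0,0,0,0,0,-2,0],
    [0,0,0,0,0,-15,0],
    [0,0,0,0,0,-45,0],
    [0,0,0,0,-40,-70,0],
    [0,0,0,0,-80,-80,0],
    [0,0,0,0,-100,-80,0],
    [0,0,0,0,-100,-80,0],
    [0,0,0,0,-100,-80,0]
  ]
}}

```text
t: 10.22
tool_pos: [0.3985, 0.0395, 0.1997]
tcp_rot: [2.417, 2.006, 0.0]
contact_force: [0.3, -0.4, -0.1]
width: 0.0001
grip_force: 0.0
```

Run:
```python
from workcell import manip,camera; import cv2; s=manip.read_state(); print(s['tool_pos'],s['contact_force'])
c=camera("scene"); cv2.imwrite("pics/s5.png",cv2.resize(c["img"][195:355,220:400],None,fx=3.75,fy=3.75,interpolation=cv2.INTER_CUBIC))
```

```text
[0.39850223 0.03952067 0.19969342] [ 0.27561435 -0.36706044 -0.06293276]
```

View pics/s5.png

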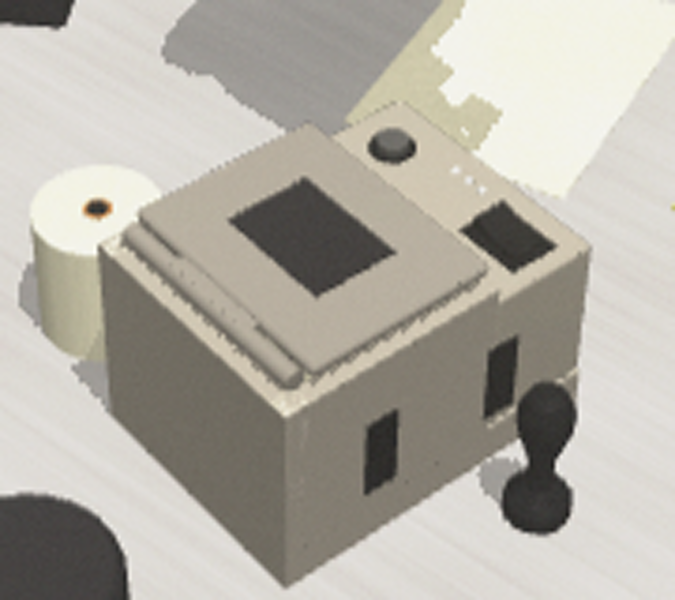

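The lid is shut, the rocker at (508,236) is tipped on, the button at (392,145) is out again, and the printer's corner is unmoved at (285,587).

```bash
python3 -c "
from workcell import workorder
print(workorder.job_done())"
```

```text
the job is handed in; nothing more can be done
None
```

I handed the job in at about 10 s of the 48 s: the lid is shut, the rocker is on, and the feed button was pressed to its stop and sprang back; the final picture shows the printer, the paper roll and the stamp unmoved, and no verdict was returned.

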